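Clear the hot-stage microscope bench

ROBOT

A 6-joint arm with a two-finger parallel gripper is mounted at the origin on the work surface. World frame = base frame: x ahead of the robot, y to its left, z up, the work surface at z = 0. Lengths are in m, angles in degrees, forces in N, time in s.
With the tool pointing down it reaches from about 0.4 to 0.825 m from the base axis. Payload 7 kg.
Tool frame: the origin (TCP) lies midway between the tips of the shut fingers; the grasp point (between the pads) lies 19 mm behind it; z points along the fingers, y is the line along which they close (so a half turn about z gives the same grasp; the last joint's range is limited). The gripper opens to 85 mm and grips with 20 to 120 N. Pads are 22 mm wide; open, the fingers measure 114 mm over their backs; the gripper's body (76 mm by 85 mm) begins 54 mm behind the grasp point. The pads swing forward as they close: fully open they stand 13 mm farther back than shut.
Start: joints at [86.809, 20.546, 0.682, 0, -70.136, -16.507], TCP at [0.228, 0.635, 0.231] pointing down, gripper open.
Joint ranges: [-176.03, 176.03], [-82.01, 121.73], [-58.28, 71.71], [-173.87, 95.51], [-174.79, -0.11], [-173.66, 173.66]. Speed limits (degrees/s): [136.94, 136.94, 172.46, 180, 180, 180].

INTERFACE

Orientations are given as a 3x3 rotation matrix whose columns are the frame's x, y, z axes.
In Python, from cell import r gives the robot as it stands. The module is installed in compiled form; this text tells all that it offers.
- The arm moves only by the shell command python3 -m inch 'ROWS' [FORCE]. ROWS is text: rows parted by semicolons, each of 5 numbers parted by spaces: the gripper command: -1 is shut, 1 is fully open, values between are in proportion, then the shift along the tool's x, y, z in mm, then the turn about the tool's z in degrees. A call has 1 to 20 rows; each row shifts and turns the commanded pose from where the row before left it, along the tool's axes as they then stand; what a row does not reach is not made up. A row lasts 1/10 s, in which the tool goes at most 50 mm and 8.59 degrees, less where a joint would pass 70% of its speed; a pose out of reach is approached as far as the arm can. A call with a gripper value outside its range is refused whole. The fingers move at their own pace and stop on an object; FORCE is the grip in N (left out, the last holds). Time passes only in rows, so rows that do not move let the fingers close. It gives the time, the measured TCP pose, the force, the opening and the grip force at its end, in the units of the state.
- r.sense(): the state, without advancing time (a new reading comes with each control period).
- r.grab_frame(name): name is "scene" or "top"; returns the picture (480x640x3 uint8, red, green, blue); there is no depth.
- r.camera_params(name): a dict with "camera_matrix" (3x3 intrinsics, pixels), "k1" (the pictures are not rectified: a ray, as slopes to the right and down, at radius r is drawn at 1 + k1 r^2 times it, then the intrinsics apply), "xyz" and "attitude" of the camera in the world. Camera axes: x right, y down, z forward; pixel columns grow to the right and rows downward; lengths in m; the calibration is good to about 2 mm. A picture is of the moment at which its call begins. camera_params takes no time and is no camera call.
- r.hand_in(): hands the job in; it is judged then, once.
Trained networks look in the newest picture that a camera, given by its name, has taken for a name from the list of things; names that differ only in an ending like _2 or _b are one class to them, and where a whole thing is asked for, a point or a joint stands for the part that bears it (a point fixed in the world has none). Each returns a list of dicts, best first, with "confidence" (0 to 1); they miss things now and then, are a little off and sometimes report something else, mostly with a low value. They report only what shows in the picture. A call takes as long as a camera call. They do not tell look-alikes from the thing itself.
- r.find_in(camera, thing): "box" ([left, top, width, height] in pixels, round what is visible of it).
- r.outline_of(camera, thing): "mask" (480x640 bool, what is visible of it) and "box" ([left, top, width, height] in pixels, round what is visible of it).
The state is a dict: "time_s": time; "joint_pos": joint angles; "qd": joint speeds; "tau": joint torques, N m; "eef_pos": TCP position; "ee_rot": TCP orientation; "force": force on the tool from outside, world axes, zero at the start; "torque": the same for the moment, N m; "gripper_width": finger opening in m; "grasp_force": force on a finger pad.
Only numpy, scipy, OpenCV 4.12 (cv2) and the standard library are available. Lean on these libraries where they do the work, as an engineer would, in place of code of your own. Each camera call takes 0.05 s, during which the arm holds its last target. There are 200 camera calls.

TASK

Clear up the small things left in the middle of the bench after the microscope session: the objective and the eyepiece go into the open wooden optics case, the two frosted-glass pieces into the perforated steel glassware tray, and the brown specimen mount into the free bay of the white sample tray, leaving the mount already filed there where it is. One thing to a bay, standing upright on the bay's floor just as it stands now; set each one down gently instead of dropping it.

Things in the scene. Friction and masses are not known exactly. Their poses are not given: they have to be found in the camera images.
- objective: Microscope objective, bright steel, standing nose up on its black screw cap: cap 34 mm across and 10 mm high, round barrel 32 mm across from 10 to 44 mm high (grip there), nose tapering to 15 mm; 60 mm high, 150 g. Origin at the centre of its underside, z up. The small things about it, bystanders included, are at least 70 mm apart, centre to centre.
- eyepiece: Microscope eyepiece, black with an aluminium insert tube, standing eye end up: tube 30 mm across from 0 to 20 mm high, body and rubber eyecup 42 mm across from 20 to 56 mm high (grip there); a dark glass lens on top. About 130 g. Origin at the centre of its underside, z up.
- stopper: Ground-glass stopper of frosted glass, standing on its hexagonal head with the cone up: head 40 mm across the corners and 10 mm high, neck 23 mm, cone from 29 mm across at 16 mm high to 26 mm across at 52 mm (grip it by the cone); 54 mm high, about 60 g. Origin at the centre of its underside, z up.
- adapter: Reducing adapter of frosted glass, standing wide end down: foot 36 mm and socket 33 mm across up to 26 mm high, a shoulder to 34 mm, then a slim cone 21 mm across narrowing to 18 mm at its top, 66 mm high (grip it by the slim cone). About 50 g. Origin at the centre of its underside, z up.
- mount: The specimen mount to be put away: a plain dark brown resin disc 40 mm across and 26 mm high, lying in the middle of the bench with a square polished steel face on its upper side, about 60 g. Origin at the centre of its underside, z up.
- filed_mount: A mount already filed: the same brown disc, 40 mm across and 26 mm high, but with a round steel face, lying in the +y bay of the sample tray, within 9 mm of that bay's centre. Origin at the centre of its underside, z up.
- optics_case: Home of the objective and eyepiece: low wooden case lined with black foam, 82 (x) by 138 (y) mm, rim 15 high; origin centre of underside. A 4 mm wall across the middle makes two bays, one on its +y, one on its -y side, each 72 (x) by 62 (y) mm, centred 33 mm from the origin, floor 6 mm above the bench. Fixed; yaw up to 0.3 rad. Its lid lies open, flat, from x 43 to 123 mm, 10 high; not a bay.
- glass_tray: Home of the two frosted-glass pieces: bright steel tray, perforated floor, wire handle at each y end (21 mm high), 82 (x) by 138 (y) mm, rim 15 high; origin centre of underside. A 4 mm wall across the middle makes two bays, one on its +y, one on its -y side, each 72 (x) by 62 (y) mm, centred 33 mm from the origin, floor 6 mm above the bench. Fixed; yaw up to 0.3 rad. 
- sample_tray: Home of specimen mounts: white plastic tray, a grey ring on each bay floor, 82 (x) by 138 (y) mm, rim 15 high; origin centre of underside. A 4 mm wall across the middle makes two bays, one on its +y, one on its -y side, each 72 (x) by 62 (y) mm, centred 33 mm from the origin, floor 6 mm above the bench. Fixed; yaw up to 0.3 rad. Its +y bay holds the filed mount; its -y bay is free.
Not all that is in view belongs to the job. Leave any blue look-alike of the objective alone.

How it is judged:
By the outcome, as a careful person would: the job done as asked, in the order asked, and still so for the second after the job is handed in, with the robot touching nothing.
It also fails if it takes over 112 s, if anything falls off the work surface, if the arm or the gripper's body presses on something with over 40 N, if the wrist force passes 120 N, or if a joint passes its speed limit or range.

## Working session

There is one attempt and no reset: what is moved stays moved. The work goes in short steps, Python scripts to look and compute and a shell command to move; the robot and the scene stay as the last step left them, time stands still between calls to the robot, and variables do not carry over. Pictures are saved under pics/ and viewed, at most 14 in all, crops included, and the job is handed in when it is done.

```bash
mkdir -p pics; python3 - <<'E'
from cell import r
import cv2,numpy as np
for n in ("scene","top"):
    im=r.grab_frame(n); cv2.imwrite(f"pics/{n}0.png",im[:,:,::-1])
    p=r.camera_params(n); print(n,{k:np.round(v,4).tolist() for k,v in p.items()})
    for t in ["objective","eyepiece","stopper","adapter","mount","filed_mount","optics_case","glass_tray","sample_tray"]:
        print(t,[(np.round(d["box"]).astype(int).tolist(),round(d["confidence"],2)) for d in r.find_in(n,t)[:4]])
s=r.sense();print(s["time_s"],s["eef_pos"],np.round(s["ee_rot"],3).tolist(),s["gripper_width"],s["force"])
E
```

```text
scene {'camera_matrix': [[469.6792, 0.0, 319.9016], [0.0, 469.6792, 245.3934], [0.0, 0.0, 1.0]], 'k1': 0.0309, 'xyz': [1.0247, -0.2791, 0.7086], 'attitude': [[0.543, 0.6324, -0.5525], [0.8397, -0.4057, 0.3609], [0.0041, -0.6599, -0.7513]]}
objective [([278, 261, 20, 32], 0.76), ([241, 341, 24, 31], 0.64)]
eyepiece [([359, 217, 22, 30], 0.61)]
stopper [([207, 250, 24, 32], 0.65), ([112, 292, 26, 23], 0.16)]
adapter [([342, 189, 17, 32], 0.73), ([107, 294, 28, 20], 0.3)]
mount [([253, 239, 22, 18], 0.7), ([108, 291, 29, 22], 0.17)]
filed_mount [([110, 291, 24, 23], 0.9)]
optics_case [([317, 284, 123, 112], 0.9)]
glass_tray [([371, 160, 67, 38], 0.83)]
sample_tray [([56, 280, 98, 80], 0.9), ([317, 282, 125, 116], 0.36)]
top {'camera_matrix': [[549.8634, 0.0, 324.5089], [0.0, 549.8634, 245.7418], [0.0, 0.0, 1.0]], 'k1': -0.1123, 'xyz': [0.5023, 0.0215, 1.0887], 'attitude': [[0.0089, -0.9978, 0.065], [-0.9999, -0.008, 0.0133], [-0.0128, -0.0651, -0.9978]]}
objective [([423, 189, 20, 22], 0.72), ([356, 248, 15, 20], 0.5)]
eyepiece [([253, 248, 22, 19], 0.77)]
stopper [([406, 299, 19, 17], 0.83), ([248, 246, 28, 22], 0.72)]
adapter [([251, 292, 19, 22], 0.5), ([477, 283, 79, 53], 0.3)]
mount [([358, 298, 19, 21], 0.84)]
filed_mount [([492, 303, 23, 24], 0.77)]
optics_case [([294, 126, 72, 85], 0.92)]
glass_tray [([132, 290, 85, 44], 0.82)]
sample_tray [([480, 284, 76, 50], 0.66)]
1.0 [0.22753455 0.63548164 0.2313009 ] [[0.941, -0.337, 0.0], [-0.337, -0.941, 0.0], [0.0, -0.0, -1.0]] 0.08536007360418053 [ 0.26087544 -0.51454742 -0.44008596]
```

View pics/scene0.png

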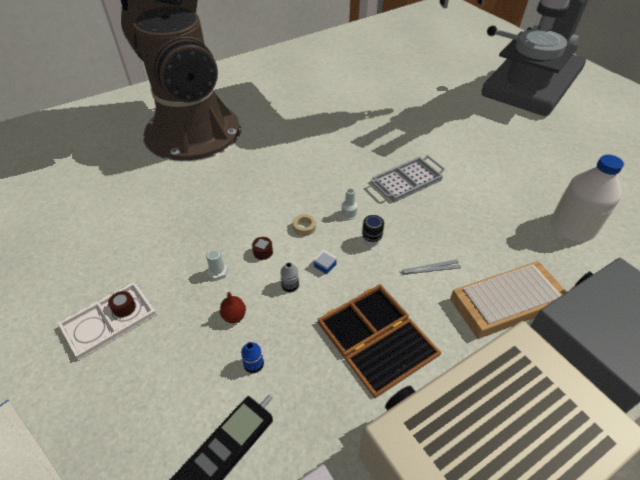

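View pics/top0.png

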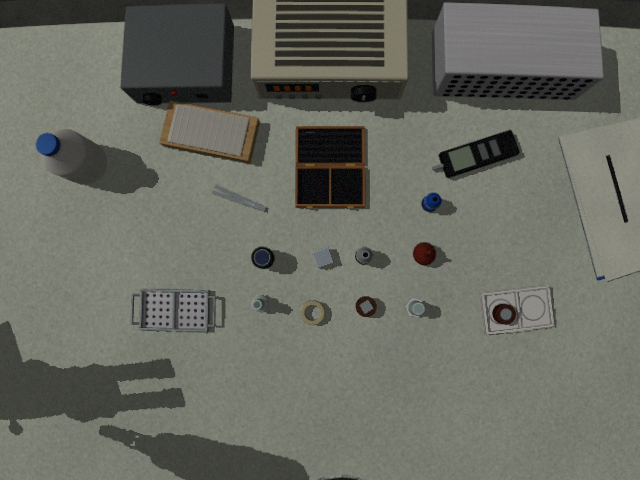

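The scene view shows the objective at (290,276), the eyepiece at (373,228), the adapter at (349,204), the stopper at (216,265) and the square-faced mount at (262,248). The filed mount is at (122,303), and the blue look-alike to leave alone is at (252,357). In the top view they are at (364,256), (262,257), (258,302), (416,308) and (366,307), with the case at (330,167), the glass tray at (175,311) and the sample tray at (518,311).

```bash
cat > loc.py <<'E'
from cell import r
import numpy as np, cv2
from scipy.optimize import least_squares
A=np.linspace(0,2*np.pi,48,endpoint=False); D=np.c_[np.cos(A),np.sin(A)]
def proj(n,P):
    p=r.camera_params(n); R=np.array(p["attitude"]); K=np.array(p["camera_matrix"])
    c=(P-np.array(p["xyz"]))@R; s=c[:,:2]/c[:,2:]; s=s*(1+p["k1"]*(s**2).sum(1,keepdims=True))
    return s*[K[0,0],K[1,1]]+K[:2,2]
def cyl(*zr):
    return np.vstack([np.c_[q*np.cos(A),q*np.sin(A),z+0*A] for z,q in zr])/1e3
def box(x0,x1,y0,y1,z0,z1): return np.array([[x,y,z] for x in(x0,x1) for y in(y0,y1) for z in(z0,z1)])/1e3
M=dict(objective=cyl((0,17),(10,17),(44,16),(60,7.5)),eyepiece=cyl((0,15),(20,21),(56,21)),
 stopper=cyl((0,18.5),(10,18.5),(16,14.5),(52,13),(54,13)),adapter=cyl((0,18),(26,17),(34,10.5),(66,9)),
 mount=cyl((0,20),(26,20)),filed_mount=cyl((0,20),(26,20)))
b=box(-41,41,-69,69,0,15)
M["sample_tray"]=b; M["optics_case"]=np.vstack([b,box(43,123,-69,69,0,10)]); M["glass_tray"]=b
def place(t,v):
    P=M[t]
    if t=="glass_tray": P=np.vstack([b,box(-v[4]*1e3,v[4]*1e3,-69-v[3]*1e3,69+v[3]*1e3,21,21)])
    c,s=np.cos(v[2]),np.sin(v[2])
    return P@np.array([[c,s,0],[-s,c,0],[0,0,1]])+[v[0],v[1],v[5] if len(v)>5 else 0]
def fit(t,obs,z=0):
    "obs: list of (camera, mask)"; S=[]
    for n,m in obs:
        m=m.astype(np.uint8); k,l,st,_=cv2.connectedComponentsWithStats(m)
        m=l==1+np.argmax(st[1:,4]); y,x=np.nonzero(m); S.append((n,(np.c_[x,y]@D.T).max(0)+.3))
    tray=t in("glass_tray","sample_tray","optics_case")
    def full(v): return np.r_[v,[0,0,.018,.03,z][len(v)-1:]] if not tray else np.r_[v,[.018,.03][len(v)-3:],z][:6] if len(v)<5 else np.r_[v,z]
    def res(v): return np.concatenate([(proj(n,place(t,full(v)))@D.T).max(0)-h for n,h in S])
    x0,y0=start(obs[0]) ; v0=[x0,y0]+([0.] if tray else [])+([.018,.03] if t=="glass_tray" else [])
    o=least_squares(res,v0,loss="soft_l1",x_scale=.01); return o.x,np.sqrt(np.mean(res(o.x)**2))
def ray(n,uv,z=0.02):
    f=lambda v:(proj(n,np.array([[v[0],v[1],z]]))[0]-uv); return least_squares(f,[.5,0],x_scale=.1).x
def start(o):
    y,x=np.nonzero(o[1]); return ray(o[0],[x.mean(),y.mean()])
E
cat > go.py <<'E'
from loc import *
import sys
exp=dict(objective=(364,256),eyepiece=(262,257),stopper=(416,308),adapter=(258,302),mount=(366,307),filed_mount=(503,315),optics_case=(330,167),glass_tray=(175,311),sample_tray=(518,311))
sc=dict(objective=(290,276),eyepiece=(373,230),stopper=(217,265),adapter=(350,205),mount=(262,248),filed_mount=(122,303),optics_case=(380,340),glass_tray=(405,180),sample_tray=(106,320))
r.grab_frame("top"); r.grab_frame("scene")
for t in exp:
    obs=[]
    for n,e in(("top",exp),("scene",sc)):
        for d in r.outline_of(n,t):
            q=np.array(d["box"]); 
            if np.hypot(*(q[:2]+q[2:]/2-e[t]))<14: obs.append((n,d["mask"])); break
    for o in [obs]+[[q] for q in obs]:
        if o: v,e=fit(t,o,.006 if t=="filed_mount" else 0); print(t,[q[0] for q in o],np.round(v,4),round(e,2))
E
python3 go.py
```

```text
objective ['top', 'scene'] [ 0.5547 -0.0398] 0.31
objective ['top'] [ 0.5543 -0.04  ] 0.31
objective ['scene'] [ 0.5552 -0.0397] 0.21
eyepiece ['top', 'scene'] [0.5479 0.1544] 0.59
eyepiece ['top'] [0.5473 0.1543] 0.57
eyepiece ['scene'] [0.5488 0.1541] 0.49
stopper ['top'] [ 0.4539 -0.142 ] 0.54
stopper ['top'] [ 0.4539 -0.142 ] 0.54
adapter ['top', 'scene'] [0.4595 0.1607] 0.35
adapter ['top'] [0.4593 0.1609] 0.24
adapter ['scene'] [0.4603 0.1601] 0.34
mount ['top', 'scene'] [ 0.4563 -0.0449] 0.47
mount ['top'] [ 0.4556 -0.0455] 0.17
mount ['scene'] [ 0.4576 -0.0443] 0.31
filed_mount ['top', 'scene'] [ 0.4436 -0.3144] 0.57
filed_mount ['top'] [ 0.4435 -0.3149] 0.18
filed_mount ['scene'] [ 0.4439 -0.3137] 0.71
optics_case ['top', 'scene'] [0.6919 0.0275 0.0111] 1.33
optics_case ['top'] [0.692  0.0261 0.0101] 1.38
optics_case ['scene'] [0.6915 0.0284 0.0111] 1.13
glass_tray ['top', 'scene'] [ 0.443   0.336  -0.0107  0.011   0.0257] 1.19
glass_tray ['top'] [ 0.4425  0.3366 -0.0067  0.0115  0.0257] 0.83
glass_tray ['scene'] [ 0.4454  0.3328 -0.0109  0.0114  0.0247] 1.2
sample_tray ['top', 'scene'] [ 0.4503 -0.3435  0.1178] 1.41
sample_tray ['top'] [ 0.4497 -0.3449  0.1338] 1.1
sample_tray ['scene'] [ 0.4516 -0.3426  0.1165] 1.44
```

Both cameras agree to about 1 mm, so I'll move now. I turn the tool so the fingers close along world x, then travel to above the objective.

```bash
python3 -m inch '0.5 0 0 0 8.5;0.5 0 0 0 8.5;0.5 0 0 0 8.5;0.5 0 0 0 8.5;0.5 0 0 0 8.5;0.5 0 0 0 8.5;0.5 0 0 0 8.5;0.5 0 0 0 8.5;0.5 0 0 0 2.3;0.5 20 -10 0 0;0.5 40 -20 0 0;0.5 40 -20 0 0;0.5 40 -20 0 0;0.5 40 -20 0 0' 40; python3 -m inch '0.5 40 -20 0 0;0.5 40 -20 0 0;0.5 40 -20 0 0;0.5 45 -20 0 0;0.5 45 -20 0 0;0.5 45 -20 0 0;0.5 45 -22 0 0;0.5 45 -20 0 0;0.5 45 -20 0 0;0.5 45 -20 0 0;0.5 40 -20 0 0;0.5 35 -20 0 0;0.5 20 -10 0 0;0.5 0 0 0 0;0.5 0 0 0 0'
```

```text
time_s: 3.4
eef_pos: [0.318, 0.4539, 0.2314]
ee_rot: [[0.0, -1.0, 0.0], [-1.0, -0.0, 0.0], [-0.0, -0.0, -1.0]]
force: [0.7, 0.7, 0.6]
gripper_width: 0.064
grasp_force: 0.0
time_s: 4.9
eef_pos: [0.5694, -0.0749, 0.231]
ee_rot: [[-0.002, -1.0, -0.001], [-1.0, 0.002, 0.0], [-0.0, 0.001, -1.0]]
force: [-0.5, 0.4, -0.1]
gripper_width: 0.0642
grasp_force: 0.0
```

```bash
python3 -m inch '0.5 -20 8 20 0;0.5 -15 7 40 0;0.5 0 0 40 0;0.5 0 0 30 0;0.5 0 0 15 0;0.5 0 0 0 0;0.5 0 0 0 0'; python3 - <<'E'
from cell import r; import cv2
im=r.grab_frame("scene"); cv2.imwrite("pics/s1.png",cv2.resize(im[160:340,180:420,::-1],None,fx=3,fy=3,interpolation=2))
E
```

```text
time_s: 5.6
eef_pos: [0.5547, -0.0387, 0.087]
ee_rot: [[0.001, -1.0, 0.001], [-1.0, -0.001, -0.0], [0.0, -0.001, -1.0]]
force: [0.6, 0.1, 0.4]
gripper_width: 0.0639
grasp_force: 0.0
```

View pics/s1.png

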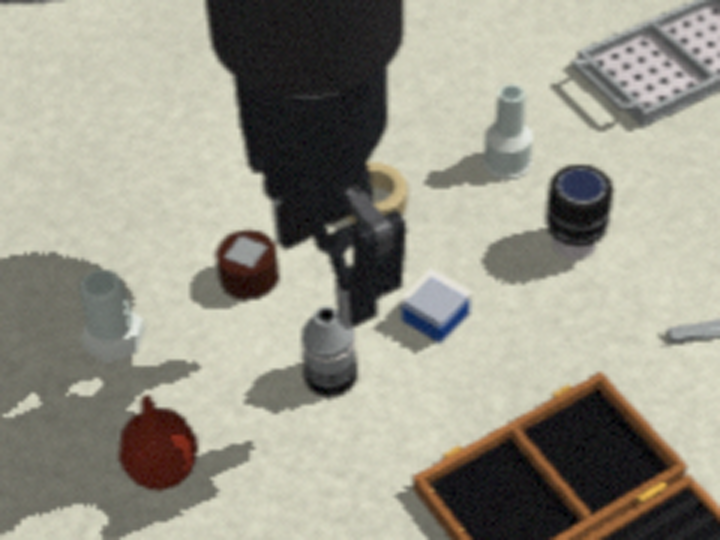

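```bash
python3 - <<'E'
from loc import *
for P in [(.5547,-.0387,.087),(.5867,-.0387,.094),(.5227,-.0387,.094),(.5947,-.0387,.094),(.5547,-.0398,.06)]:
    print(P,((proj("scene",np.array([P]))[0]-[180,160])*3).round())
E
```

```text
(0.5547, -0.0387, 0.087) [323. 283.]
(0.5867, -0.0387, 0.094) [351. 311.]
(0.5227, -0.0387, 0.094) [295. 240.]
(0.5947, -0.0387, 0.094) [358. 321.]
(0.5547, -0.0398, 0.06) [323. 313.]
```

The crop matches the projection: the near finger tip is at (351,320) and the nose is at (326,312), so the objective is centred between the fingers. Descending to grip.

```bash
python3 -m inch '0.5 1 0 20 0;0.5 0 0 25 0;0.5 0 0 20 0;0.5 0 0 8 0;0.5 0 0 0 0;-0.1 0 0 0 0;-0.4 0 0 0 0;-1 0 0 0 0;-1 0 0 0 0;-1 0 0 0 0;-1 0 0 0 0;-1 0 0 0 0' 40
```

```text
time_s: 6.85
eef_pos: [0.5554, -0.0402, 0.0147]
ee_rot: [[0.0, -1.0, 0.002], [-1.0, -0.0, 0.0], [-0.0, -0.002, -1.0]]
force: [-0.8, 0.1, 6.2]
gripper_width: 0.0313
grasp_force: 39.3
```

```bash
python3 -m inch '-1 0 0 -10 0;-1 0 0 -25 0;-1 0 0 -20 0;-1 -5 -15 -5 0;-1 -8 -35 0 0;-1 -9 -35 0 0;-1 -8 -32 0 0;-1 -5 -20 0 0;-1 0 0 0 0;-1 0 0 10 0;-1 0 0 15 0;-1 0 0 10 0;-1 0 0 0 0;-1 0 0 0 0'; python3 - <<'E'
from cell import r; import cv2
im=r.grab_frame("scene"); cv2.imwrite("pics/s2.png",cv2.resize(im[200:400,240:480,::-1],None,fx=3,fy=3,interpolation=2))
E
```

```text
time_s: 8.25
eef_pos: [0.691, -0.0056, 0.0379]
ee_rot: [[0.0, -1.0, -0.001], [-1.0, -0.0, -0.0], [0.0, 0.001, -1.0]]
force: [0.5, 0.5, -0.0]
gripper_width: 0.0309
grasp_force: 40.0
```

View pics/s2.png

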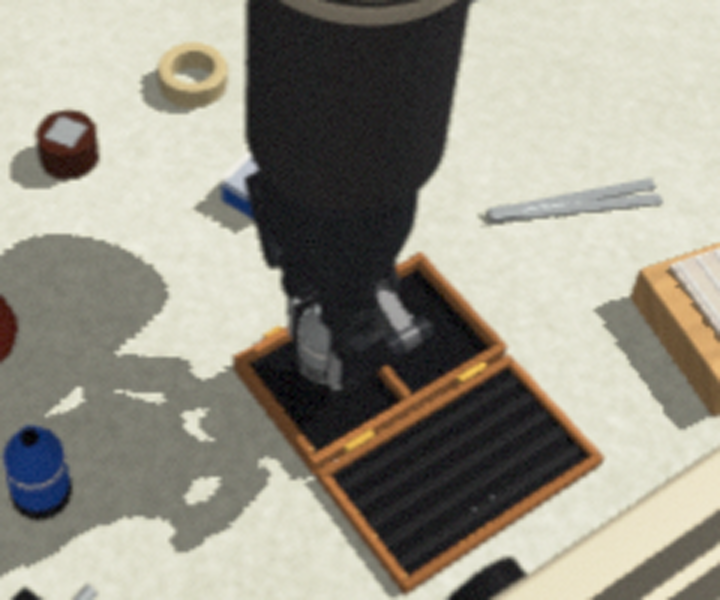

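```bash
python3 - <<'E'
from loc import *
for P in [(.691,-.0056,.038),(.691,-.0056,.023),(.691,-.0056,.083),(.71,-.0056,.04),(.671,-.0056,.04),(.7,.07,.02)]:
    print(P,((proj("scene",np.array([P]))[0]-[240,200])*3).round())
im=r.grab_frame("scene"); cv2.imwrite("pics/s3.png",cv2.resize(np.clip(im[270:350,300:400,::-1].astype(float)*2.5,0,255),None,fx=7,fy=7,interpolation=2))
print([(d["box"],d["confidence"]) for d in r.find_in("scene","objective")])
E
```

```text
(0.691, -0.0056, 0.038) [322. 352.]
(0.691, -0.0056, 0.023) [320. 367.]
(0.691, -0.0056, 0.083) [326. 306.]
(0.71, -0.0056, 0.04) [342. 375.]
(0.671, -0.0056, 0.04) [301. 325.]
(0.7, 0.07, 0.02) [435. 320.]
[([338.4, 303.1, 10.9, 27.9], 0.71)][ WARN:0@0.633] global loadsave.cpp:1063 imwrite_ Unsupported depth image for selected encoder is fallbacked to CV_8U.
```

View pics/s3.png

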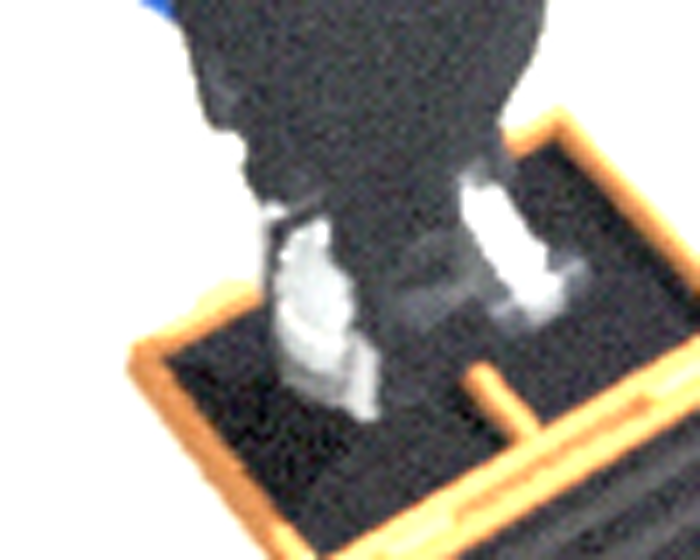

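The objective is held upright over the −y bay at (325,300) in the crop. The bright patch on the right is light on the foam. Lowering gently.

```bash
python3 -m inch '-1 0 -1 6 0;-1 0 0 5 0;-1 0 0 3 0;-1 0 0 1 0;-1 0 0 0.5 0;-1 0 0 0.5 0;-1 0 0 0 0'
```

```text
time_s: 9.1
eef_pos: [0.6926, -0.0054, 0.0224]
ee_rot: [[0.0, -1.0, 0.0], [-1.0, -0.0, 0.0], [-0.0, -0.0, -1.0]]
force: [-0.5, -0.5, -1.6]
gripper_width: 0.0311
grasp_force: 40.0
```

```bash
python3 -m inch '-1 0 0 0.5 0;-1 0 0 0.5 0;-1 0 0 0 0'; python3 -m inch '-1 0 0 0.5 0;-1 0 0 0.5 0;-1 0 0 0 0'
```

```text
time_s: 9.4
eef_pos: [0.6925, -0.0054, 0.0213]
ee_rot: [[-0.0, -1.0, -0.0], [-1.0, 0.0, 0.0], [-0.0, 0.0, -1.0]]
force: [0.1, -0.6, -1.3]
gripper_width: 0.0308
grasp_force: 40.0
time_s: 9.7
eef_pos: [0.6926, -0.0054, 0.0208]
ee_rot: [[0.0, -1.0, 0.0], [-1.0, -0.0, -0.0], [0.0, -0.0, -1.0]]
force: [-2.2, 0.3, 3.4]
gripper_width: 0.0306
grasp_force: 40.4
```

```bash
python3 -m inch '-0.2 0 0 0 0;-0.1 0 0 0 0;0.1 0 0 0 0;0.3 0 0 0 0;0.3 0 0 -10 0;0.3 0 0 -30 0;0.5 0 0 -40 0;0.5 0 0 -20 0;0.5 -20 15 0 0;0.5 -35 32 0 0;0.5 -35 32 0 0;0.5 -35 32 0 0;0.5 -25 24 0 0;0.5 -10 10 0 0;0.5 0 0 0 0;0.5 0 0 0 0'; python3 - <<'E'
from loc import *
n="scene"; r.grab_frame(n); r.grab_frame("top")
for d in r.outline_of(n,"objective"): print(d["box"],d["confidence"],fit("objective",[(n,d["mask"])],.006)) 
for d in r.outline_of("top","objective"): print(d["box"],d["confidence"],fit("objective",[("top",d["mask"])],.006))
E
```

```text
time_s: 11.3
eef_pos: [0.548, 0.1547, 0.121]
ee_rot: [[0.001, -1.0, 0.001], [-1.0, -0.001, 0.0], [-0.0, -0.001, -1.0]]
force: [0.1, -0.2, 0.5]
gripper_width: 0.0642
grasp_force: 0.0
[243.0, 342.1, 21.0, 30.3] 0.88 (array([ 0.66433093, -0.17149554]), np.float64(0.49767898843665875))
[338.6, 306.9, 21.5, 29.7] 0.62 (array([ 0.69449663, -0.00519641]), np.float64(0.610194625535972))
[337.3, 174.2, 16.9, 22.9] 0.78 (array([ 0.69256123, -0.00510125]), np.float64(0.4573554592109728))
[424.4, 189.9, 18.6, 23.4] 0.51 (array([ 0.65981096, -0.17032469]), np.float64(0.7612651953127706))
```

The objective is standing in its bay at (0.693, −0.005). Next, the eyepiece.

```bash
python3 -m inch '0.5 0 0 20 0;0.5 0 0 40 0;0.5 0 0 25 0;0.5 0 0 13 0;0.5 0 0 5 0;0.5 0 0 0 0;0.2 0 0 0 0;0 0 0 0 0;-1 0 0 0 0;-1 0 0 0 0;-1 0 0 0 0;-1 0 0 0 0' 40
```

```text
time_s: 12.7
eef_pos: [0.5482, 0.155, 0.0187]
ee_rot: [[0.0, -1.0, 0.002], [-1.0, -0.0, 0.001], [-0.001, -0.002, -1.0]]
force: [-1.4, 0.2, 5.6]
gripper_width: 0.0411
grasp_force: 40.2
```

```bash
python3 -m inch '-1 0 0 -10 0;-1 0 0 -25 0;-1 0 0 -20 0;-1 10 -15 -5 0;-1 23 -35 0 0;-1 25 -37 0 0;-1 22 -34 0 0;-1 14 -22 0 0;-1 0 0 0 0;-1 0 0 15 0;-1 0 0 20 0;-1 0 0 12 0;-1 0 0 5 0;-1 0 0 2 0;-1 0 0 0 0;-1 0 0 0 0'
```

```text
time_s: 14.3
eef_pos: [0.6896, 0.061, 0.0247]
ee_rot: [[0.001, -1.0, -0.001], [-1.0, -0.001, -0.0], [0.0, 0.001, -1.0]]
force: [-5.5, -0.8, 7.8]
gripper_width: 0.0413
grasp_force: 41.6
```

```bash
python3 -m inch '0 0 0 0 0;0.1 0 0 0 0;0.3 0 0 0 0;0.4 0 0 -5 0;0.4 0 0 -15 0;0.4 0 0 -40 0;0.4 0 0 -35 0;0.4 10 12 -15 0;0.4 30 35 0 0;0.4 30 35 0 0;0.4 33 38 0 0;0.4 33 38 0 0;0.4 30 35 0 0;0.4 25 28 0 0;0.4 12 13 0 0;0.3 0 0 0 0;0.3 0 0 0 0'; python3 - <<'E'
from loc import *
for n in("scene","top"):
    r.grab_frame(n)
    for t,z in(("eyepiece",.006),("stopper",0)):
        for d in r.outline_of(n,t)[:2]: print(n,t,d["box"],d["confidence"],*fit(t,[(n,d["mask"])],z)) 
E
```

```text
time_s: 16.0
eef_pos: [0.458, -0.1421, 0.1344]
ee_rot: [[-0.0, -1.0, 0.002], [-1.0, 0.0, -0.0], [0.0, -0.002, -1.0]]
force: [0.2, 1.2, 0.2]
gripper_width: 0.0555
grasp_force: 0.0
scene eyepiece [367.4, 285.1, 23.5, 30.9] 0.55 [0.69159627 0.0601365 ] 0.939899649593615
scene stopper [207.1, 250.2, 24.2, 32.8] 0.89 [ 0.4570397  -0.14071636] 0.40836575779397827
top eyepiece [301.9, 174.9, 23.1, 22.8] 0.76 [0.69071658 0.05946446] 0.3577260363740103
```

The eyepiece stands in its bay. Next, the stopper.

```bash
python3 -m inch '0.3 -1 2.5 20 0;0.3 0 0 40 0;0.3 0 0 35 0;0.3 0 0 17 0;0.3 0 0 6 0;0.3 0 0 0 0;0 0 0 0 0;-0.2 0 0 0 0;-1 0 0 0 0;-1 0 0 0 0;-1 0 0 0 0;-1 0 0 0 0' 30
```

```text
time_s: 17.5
eef_pos: [0.4553, -0.1409, 0.0166]
ee_rot: [[0.0, -1.0, 0.002], [-1.0, -0.0, 0.0], [-0.0, -0.002, -1.0]]
force: [-1.9, 1.5, 5.0]
gripper_width: 0.0266
grasp_force: 29.3
```

```bash
python3 -m inch '-1 0 0 -10 0;-1 0 0 -30 0;-1 0 0 -35 0;-1 0 0 -20 0;-1 -15 0 -5 0;-1 -35 0 0 0;-1 -42 2 0 0;-1 -42 1 0 0;-1 -42 1 0 0;-1 -42 1 0 0;-1 -42 1 0 0;-1 -42 1 0 0;-1 -42 1 0 0;-1 -42 1 0 0;-1 -42 1 0 0;-1 -42 1 0 0;-1 -30 1 0 0;-1 -10 0 0 0;-1 0 0 0 0;-1 0 0 0 0'; python3 - <<'E'
from cell import r; import cv2
im=r.grab_frame("scene"); cv2.imwrite("pics/s4.png",cv2.resize(im[100:260,320:520,::-1],None,fx=3.5,fy=3.5,interpolation=2))
E
```

```text
time_s: 19.5
eef_pos: [0.4422, 0.3682, 0.1156]
ee_rot: [[-0.0, -1.0, -0.0], [-1.0, 0.0, -0.0], [0.0, 0.0, -1.0]]
force: [-0.6, -1.0, -1.5]
gripper_width: 0.0269
grasp_force: 30.0
```

View pics/s4.png

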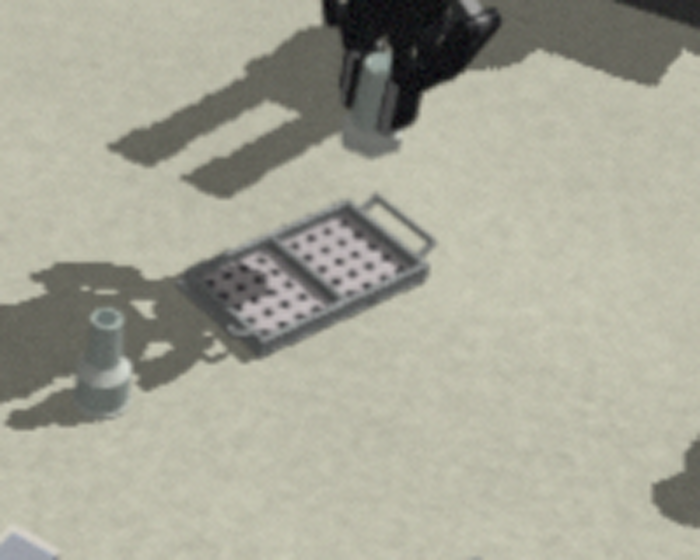

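```bash
python3 - <<'E'
from loc import *
for P in [(.4434,.369,.006),(.4427,.303,.006),(.443,.336,.015)]: print(((proj("scene",np.array([P]))[0]-[320,100])*3.5).round(), proj("top",np.array([P]))[0].round())
for uv in [(350,245),(265,293)]: print(ray("scene",np.array(uv)/3.5+[320,100],.006))
E
```

```text
[343. 255.] [157. 309.]
[264. 290.] [189. 310.]
[306. 262.] [172. 310.]
[0.43819154 0.37955612]
[0.44515267 0.30218901]
```

```bash
python3 - <<'E'
from loc import *
print(ray("scene",np.array((303,268))/3.5+[320,100],.015))
im=cv2.imread("pics/top0.png")[275:350,120:235]; im=cv2.resize(im,None,fx=6,fy=6,interpolation=2)
for p in [(.4434,.369,.006),(.4427,.303,.006),(.443,.336,.015)]: cv2.circle(im,tuple(int(q) for q in (proj("top",np.array([p]))[0]-[120,275]+.5)*6),4,(0,0,255),-1)
cv2.imwrite("pics/t1.png",im)
E
```

```text
[0.44686313 0.33059107]
```

View pics/t1.png

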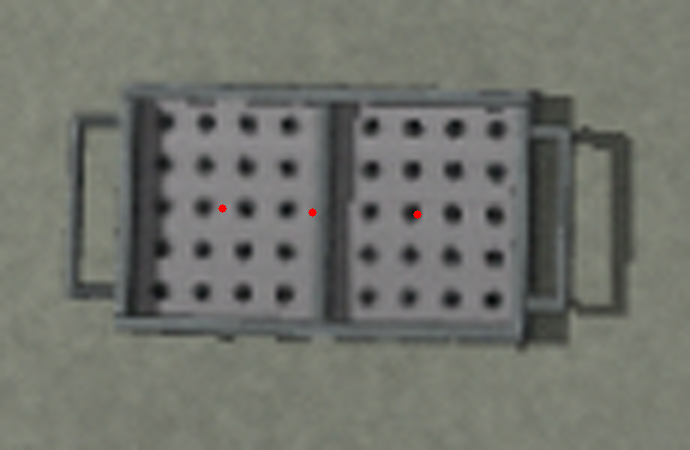

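The top crop shows the divider at (326,210), while my fit put it at (312,212). The tray centre is therefore about 5 mm nearer, at y ≈ 0.331, and I correct for that while lowering.

```bash
python3 -m inch '-1 4 -1 15 0;-1 0 0 30 0;-1 0 0 25 0;-1 0 0 12 0;-1 0 0 5 0;-1 0 0 2 0;-1 0 0 0 0;-1 0 0 0 0'
```

```text
time_s: 20.35
eef_pos: [0.4439, 0.3655, 0.0274]
ee_rot: [[0.0, -1.0, 0.001], [-1.0, -0.0, 0.001], [-0.001, -0.001, -1.0]]
force: [0.5, 0.1, -0.6]
gripper_width: 0.0268
grasp_force: 30.0
```

```bash
python3 -m inch '-1 0 0 2 0;-1 0 0 1 0;-1 0 0 0.5 0;-1 0 0 0.5 0;-1 0 0 0 0'; python3 -m inch '-1 0 0 0.5 0;-1 0 0 0 0'
```

```text
time_s: 20.85
eef_pos: [0.4435, 0.3651, 0.0226]
ee_rot: [[0.0, -1.0, 0.0], [-1.0, -0.0, 0.0], [-0.0, -0.0, -1.0]]
force: [-2.6, -0.4, 4.2]
gripper_width: 0.0272
grasp_force: 30.5
time_s: 21.05
eef_pos: [0.4435, 0.365, 0.0226]
ee_rot: [[0.0, -1.0, 0.0], [-1.0, -0.0, 0.0], [-0.0, -0.0, -1.0]]
force: [-2.2, -1.0, 8.8]
gripper_width: 0.0272
grasp_force: 31.0
```

```bash
python3 -m inch '-0.3 0 0 0 0;-0.2 0 0 0 0;0 0 0 0 0;0.1 0 0 0 0;0.2 0 0 -5 0;0.2 0 0 -15 0;0.2 0 0 -40 0;0.2 0 0 -40 0;0.2 10 0 -15 0;0.2 30 -4 0 0;0.2 40 -4 0 0;0.2 40 -4 0 0;0.2 40 -4 0 0;0.2 30 0 0 0;0.2 14 0 0 0;0.2 0 0 0 0;0.2 0 0 0 0'; python3 - <<'E'
from loc import *
for n in("scene","top"):
    r.grab_frame(n)
    for t,z in(("stopper",.006),("adapter",0)):
        for d in r.outline_of(n,t)[:2]: print(n,t,d["box"],d["confidence"],*fit(t,[(n,d["mask"])],z)) 
E
```

```text
time_s: 22.75
eef_pos: [0.4598, 0.1614, 0.137]
ee_rot: [[-0.001, -1.0, 0.001], [-1.0, 0.001, 0.0], [-0.0, -0.001, -1.0]]
force: [-0.3, 1.1, 0.3]
gripper_width: 0.0514
grasp_force: 0.0
scene stopper [410.9, 155.2, 18.0, 24.8] 0.57 [0.44769765 0.36522289] 0.6874943370883955
scene adapter [341.3, 188.5, 17.4, 29.4] 0.64 [0.46125761 0.16021096] 0.5407064372794396
scene adapter [253.6, 239.4, 17.7, 18.8] 0.18 [ 0.46320574 -0.04659347] 4.179753173535753
top stopper [303.0, 172.4, 21.5, 20.9] 0.66 [0.696367   0.06104182] 1.650827456064361
top adapter [258.3, 295.6, 11.4, 14.8] 0.51 [0.46182167 0.15180041] 3.7106049659351608
top adapter [357.7, 294.1, 18.1, 22.9] 0.29 [ 0.45475598 -0.04613659] 1.0128904824188734
```

```bash
python3 -m inch '0.2 0.7 0 20 0;0.2 0 0 35 0;0.2 0 0 30 0;0.2 0 0 16 0;0.2 0 0 6 0;0.2 0 0 0 0;-0.2 0 0 0 0;-0.4 0 0 0 0;-1 0 0 0 0;-1 0 0 0 0;-1 0 0 0 0;-1 0 0 0 0' 30
```

```text
time_s: 24.25
eef_pos: [0.4601, 0.1608, 0.0308]
ee_rot: [[0.0, -1.0, 0.002], [-1.0, -0.0, 0.001], [-0.001, -0.002, -1.0]]
force: [-1.8, 0.9, 6.8]
gripper_width: 0.0216
grasp_force: 25.8
```

```bash
python3 -m inch '-1 0 0 0 0;-1 0 0 -10 0;-1 0 0 -25 0;-1 0 0 -20 0;-1 -10 1 -5 0;-1 -25 3 0 0;-1 -35 5 0 0;-1 -35 5 0 0;-1 -22 3 0 0;-1 -10 0 0 0;-1 0 0 0 0;-1 0 0 0 0'; python3 - <<'E'
from cell import r; import cv2
im=r.grab_frame("scene"); cv2.imwrite("pics/s5.png",cv2.resize(im[100:260,320:520,::-1],None,fx=3.5,fy=3.5,interpolation=2))
E
```

```text
time_s: 25.45
eef_pos: [0.4421, 0.2966, 0.0895]
ee_rot: [[0.0, -1.0, -0.001], [-1.0, -0.0, -0.001], [0.001, 0.001, -1.0]]
force: [0.1, -0.5, -0.1]
gripper_width: 0.0189
grasp_force: 35.2
```

View pics/s5.png

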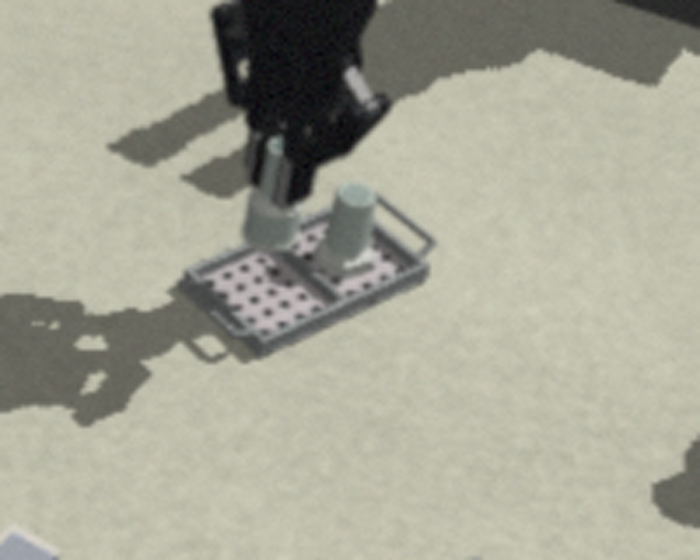

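The stopper stands in the +y bay at (350,225) and the adapter hangs upright over the −y bay. Lowering.

```bash
python3 -m inch '-1 -1 0 12 0;-1 0 0 20 0;-1 0 0 10 0;-1 0 0 4 0;-1 0 0 2 0;-1 0 0 1 0;-1 0 0 0 0'; python3 -m inch '-1 0 0 1 0;-1 0 0 0.5 0;-1 0 0 0 0'
```

```text
time_s: 26.2
eef_pos: [0.4427, 0.2985, 0.0412]
ee_rot: [[0.0, -1.0, 0.0], [-1.0, -0.0, 0.001], [-0.001, -0.0, -1.0]]
force: [0.0, 0.4, -1.2]
gripper_width: 0.0189
grasp_force: 35.2
time_s: 26.5
eef_pos: [0.4425, 0.2984, 0.0395]
ee_rot: [[0.0, -1.0, 0.0], [-1.0, -0.0, 0.0], [-0.0, -0.0, -1.0]]
force: [0.2, 0.3, -1.0]
gripper_width: 0.0196
grasp_force: 35.2
```

```bash
python3 -m inch '-1 0 0 1 0;-1 0 0 0.5 0;-1 0 0 0.5 0;-1 0 0 0 0'; python3 -m inch '-1 0 0 0.5 0;-1 0 0 0.5 0;-1 0 0 0 0'
```

```text
time_s: 26.9
eef_pos: [0.4427, 0.2986, 0.0388]
ee_rot: [[0.001, -1.0, 0.001], [-1.0, -0.001, 0.001], [-0.001, -0.001, -1.0]]
force: [-5.4, -2.0, 16.6]
gripper_width: 0.0191
grasp_force: 38.1
time_s: 27.2
eef_pos: [0.4428, 0.2987, 0.0388]
ee_rot: [[0.001, -1.0, 0.001], [-1.0, -0.001, 0.001], [-0.001, -0.001, -1.0]]
force: [-9.9, -3.2, 26.5]
gripper_width: 0.0191
grasp_force: 40.0
```

```bash
python3 -m inch '-1 0 0 -1.3 0;-1 0 0 0 0;-0.5 0 0 0 0;-0.4 0 0 0 0;-0.2 0 0 0 0;0 0 0 -5 0;0 0 0 -20 0;0 0 0 -40 0;0.2 0 0 -20 0;0.5 15 0 0 0;0.5 35 -2 0 0;0.5 42 -2 0 0;0.5 42 -2 0 0;0.5 42 -2 0 0;0.5 42 -2 0 0;0.5 42 -2 0 0;0.5 38 -2 0 0;0.5 30 0 0 0;0.5 15 0 0 0;0.5 0 0 0 0' 40; python3 - <<'E'
from loc import *
for n in("scene","top"):
    im=r.grab_frame(n); cv2.imwrite(f"pics/{n}6.png",im[:,:,::-1])
    for t,z in(("adapter",.006),("mount",0),("sample_tray",0)):
        for d in r.outline_of(n,t)[:1]: print(n,t,d["box"],d["confidence"],*fit(t,[(n,d["mask"])],z)) 
im=cv2.imread("pics/top6.png")
a=im[275:345,125:225]; b=cv2.imread("pics/top0.png")[275:345,470:570]; c=im[115:215,285:385]
o=[cv2.resize(q,None,fx=4,fy=4,interpolation=2) for q in(a,b,c)]
P=[(.4542,-.3763,.006),(.4464,-.3107,.006),(.4503,-.3435,.015)]
for p in P: cv2.circle(o[1],tuple(int(q) for q in (proj("top",np.array([p]))[0]-[470,275]+.5)*4),3,(0,0,255),-1)
cv2.imwrite("pics/t6.png",np.hstack([np.vstack([o[0],o[1]])[:400+160],np.vstack([o[2],np.zeros((160,400,3),np.uint8)])]))
E
```

```text
time_s: 29.2
eef_pos: [0.4555, -0.0467, 0.122]
ee_rot: [[-0.003, -1.0, -0.001], [-1.0, 0.003, -0.0], [0.0, 0.001, -1.0]]
force: [-0.5, 0.3, -1.0]
gripper_width: 0.064
grasp_force: 0.0
scene mount [253.6, 237.8, 18.9, 22.1] 0.96 [ 0.45808388 -0.04418569] 0.9227161353717328
scene sample_tray [56.8, 280.0, 99.7, 81.3] 0.84 [ 0.4520511  -0.34319486  0.11791991] 0.9909741028619925
top adapter [178.1, 299.3, 24.4, 22.6] 0.78 [0.44179695 0.29908805] 0.30231295506257233
top sample_tray [479.2, 286.2, 73.6, 49.0] 0.87 [ 0.4500352  -0.34461286  0.12503031] 0.6658571371722639
```

View pics/t6.png

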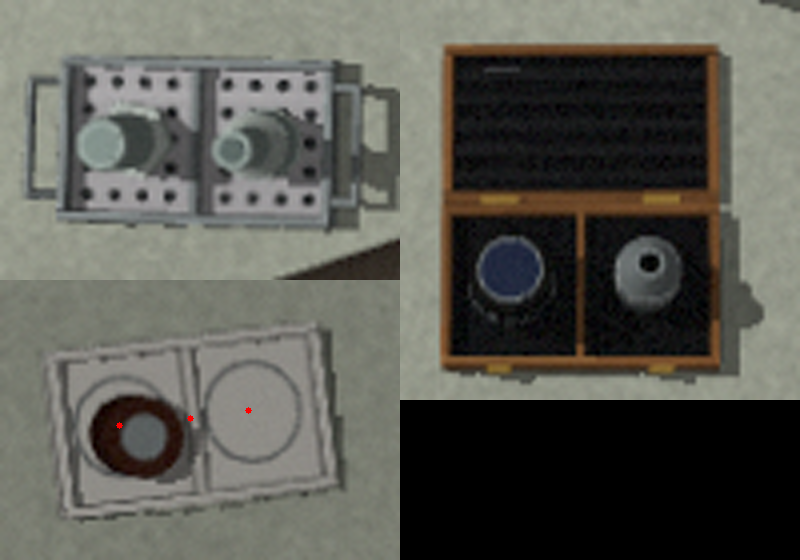

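The four pieces stand upright in separate bays in the top crop. The free bay's ring centre is at (253,412), about 2 mm to −y of my fit. Next, the mount.

```bash
python3 -m inch '0.5 -2 -1 20 0;0.5 0 0 40 0;0.5 0 0 30 0;0.5 0 0 16 0;0.5 0 0 6 0;0.5 0 0 0 0;0.2 0 0 0 0;0 0 0 0 0;-1 0 0 0 0;-1 0 0 0 0;-1 0 0 0 0;-1 0 0 0 0;-1 0 0 0 0' 40
```

```text
time_s: 30.9
eef_pos: [0.4582, -0.0424, 0.0119]
ee_rot: [[0.0, -1.0, 0.002], [-1.0, -0.0, 0.001], [-0.001, -0.002, -1.0]]
force: [-1.8, 0.5, 6.9]
gripper_width: 0.0381
grasp_force: 39.3
```

```bash
python3 -m inch '0 0 0 0 0;0.3 0 0 0 0;0.3 2 1.5 2.5 0;0.3 0 0 0 0;0.3 0 0 0 0;0 0 0 0 0;-1 0 0 0 0;-1 0 0 0 0;-1 0 0 0 0;-1 0 0 0 0;-1 0 0 0 0' 50; python3 -m inch '-1 0 0 -5 0;-1 0 0 -15 0;-1 0 0 -20 0;-1 0 0 -20 0;-1 0 0 0 0;-1 0 0 0 0'; python3 - <<'E'
from cell import r; import cv2
im=r.grab_frame("scene"); cv2.imwrite("pics/s7.png",cv2.resize(im[180:300,180:340,::-1],None,fx=4,fy=4,interpolation=2))
E
```

```text
time_s: 32.0
eef_pos: [0.4562, -0.0447, 0.0084]
ee_rot: [[0.0, -1.0, 0.0], [-1.0, -0.0, -0.0], [0.0, -0.0, -1.0]]
force: [-0.4, 0.6, 4.5]
gripper_width: 0.0382
grasp_force: 49.6
time_s: 32.6
eef_pos: [0.4561, -0.0446, 0.0685]
ee_rot: [[-0.0, -1.0, 0.001], [-1.0, 0.0, 0.001], [-0.001, -0.001, -1.0]]
force: [-0.6, 0.5, -1.5]
gripper_width: 0.0383
grasp_force: 50.2
```

View pics/s7.png

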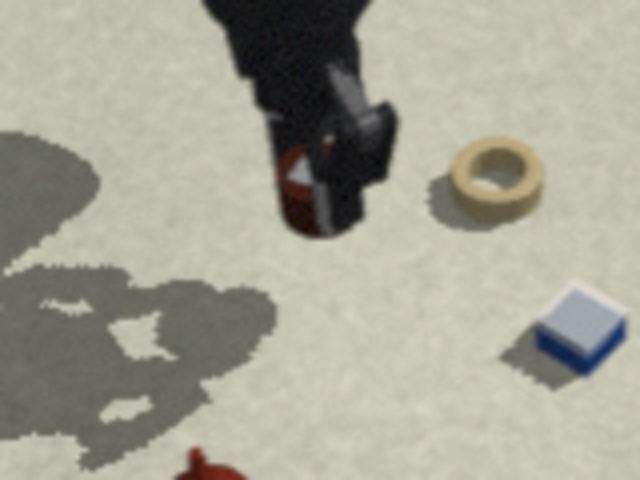

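The mount is held level at (310,195). Carrying it to the free bay.

```bash
python3 -m inch '-1 15 0 0 0;-1 35 1 0 0;-1 40 1 0 0;-1 40 0 0 0;-1 40 0 0 0;-1 40 0 0 0;-1 40 0 0 0;-1 38 0 0 0;-1 30 0 0 0;-1 16 0 0 0;-1 0 0 0 0;-1 0 0 10 0;-1 0 0 20 0;-1 0 0 12 0;-1 0 0 6 0;-1 0 0 1 0;-1 0 0 0 0;-1 0 0 0 0'
```

```text
time_s: 34.45
eef_pos: [0.4545, -0.3788, 0.0198]
ee_rot: [[0.0, -1.0, 0.001], [-1.0, -0.0, -0.001], [0.001, -0.001, -1.0]]
force: [-0.2, -1.0, -0.3]
gripper_width: 0.0384
grasp_force: 50.3
```

```bash
python3 -m inch '-1 0 0 2 0;-1 0 0 1.5 0;-1 0 0 0.5 0;-1 0 0 0 0'; python3 -m inch '-1 0 0 0.5 0;-1 0 0 0.5 0;-1 0 0 0 0'
```

```text
time_s: 34.85
eef_pos: [0.4539, -0.3787, 0.0151]
ee_rot: [[-0.0, -1.0, -0.0], [-1.0, 0.0, 0.0], [-0.0, 0.0, -1.0]]
force: [0.1, -0.2, -0.1]
gripper_width: 0.0385
grasp_force: 50.3
time_s: 35.15
eef_pos: [0.454, -0.3788, 0.0145]
ee_rot: [[0.0, -1.0, 0.0], [-1.0, -0.0, -0.0], [0.0, -0.0, -1.0]]
force: [-1.4, 0.2, 3.8]
gripper_width: 0.038
grasp_force: 50.7
```

Contact at the expected height. I release and retreat clear, then check.

```bash
python3 -m inch '-0.05 0 0 0 0;0.05 0 0 0 0;0.2 0 0 0 0;0.3 0 0 -3 0;0.3 0 0 -15 0;0.3 0 0 -40 0;0.3 0 0 -40 0;0.3 0 0 -40 0;0.3 -20 0 -30 0;0.3 -40 0 0 0;0.3 -40 0 0 0;0.3 -40 0 0 0;0.3 -40 0 0 0;0.3 -20 0 0 0;0.3 0 0 0 0;0.3 0 0 0 0;0.3 0 0 0 0'; python3 - <<'E'
from cell import r; import cv2
for n in("scene","top"): cv2.imwrite(f"pics/{n}8.png",r.grab_frame(n)[:,:,::-1])
a=cv2.imread("pics/scene8.png")[130:430,40:470]; cv2.imwrite("pics/f.png",cv2.resize(a,None,fx=1.8,fy=1.8,interpolation=2))
b=cv2.imread("pics/top8.png")[110:350,120:580]; cv2.imwrite("pics/g.png",cv2.resize(b,None,fx=1.7,fy=1.7,interpolation=2))
E
```

```text
time_s: 36.85
eef_pos: [0.454, -0.1792, 0.1822]
ee_rot: [[-0.0, -1.0, 0.0], [-1.0, 0.0, -0.0], [0.0, -0.0, -1.0]]
force: [0.3, -1.1, 0.9]
gripper_width: 0.0552
grasp_force: 0.0
```

View pics/f.png

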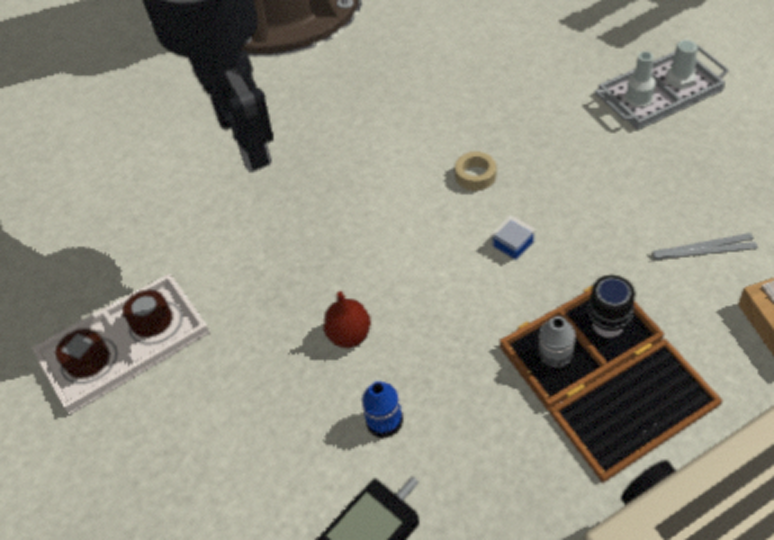

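View pics/g.png

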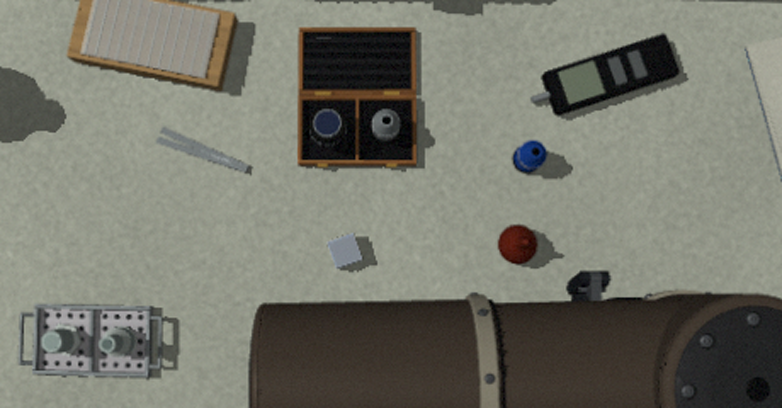

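Both views show all five pieces upright, each in its own bay. The filed mount at (147,313) hasn't moved, the blue look-alike at (382,408) is untouched, and the arm is clear. Handing in.

```bash
python3 -c "
from cell import r; print(r.hand_in())"
```

```text
the job is handed in; nothing more can be done
None
```

The job is handed in: the objective and eyepiece are in the optics case, the stopper and adapter in the glassware tray, and the mount in the free bay of the sample tray, with the filed mount and the blue look-alike left where they were (about 37 s of the 112 s used).

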